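# Open an air-sensitive reagent bottle under purge gas

### The job

Start the purge on the air-sensitive reagent: turn the regulator's black knob until its white pointer is at the green mark, then slide the red lock fully home over the knob so that the setting cannot be knocked. Only then open the amber bottle by pressing its white safety cap down and twisting it anticlockwise, without wrenching the glass, and lift the cap straight off. Finish while still holding the cap level and still about 5 cm straight above the bottle's mouth, ready to go back on, with the knob still locked at the mark and the other things on the bench left where they are.

Things in the scene. Friction and masses are not known exactly. Their poses are not given: they have to be found in the camera images.
- station: Purge station (mm), fixed: dark steel plate 165 x 250 x 8 with a grey regulator on its right half and a clamped, piped amber bottle on its left; nothing on it shifts. Origin: centre of the plate's underside; x away from the robot, y left at yaw 0. Housing 134 (x) x 80 (y), top 60.5 high. Knob axis at x 20, y -75; bottle axis at x 0, y 70. Bottle 76 across to 70 high, then slopes in to the neck.
- knob_grip (a point): Grip point on the axis of the black knob, 94.5 mm above the worktop. The knob is an upright bar 12 wide, 46 long, round ends, from 63 to 104.5 mm above the worktop. Grip its upper 30 mm: the lock passes below. Site x runs along the bar to its pointer end (white line on top), y across, z up. Room for open fingers within 60 mm of the axis.
- knob (a joint): Knob angle, rad. 0: bar along station x, white pointer at the broad green mark on the far side. Grows clockwise seen from above; starts between -1.2 and -0.4 (pointer left of the mark). Stops at -1.45 and 0.85. Stays where left (friction 0.06 N m).
- lock_tab (a point): Centre of the top of the red lock fork's upright thumb tab, in front of the knob, 89.5 mm above the worktop. Tab 14 mm along the slide, 12 across, 20 high on the fork's 6 mm plate; aluminium guide rails beside the fork reach 69.5 mm above the worktop. Site axes as the station's. Push it along +x towards the knob, or pinch it across y.
- lock (a joint): Travel of the lock, m, along station +x. 0 to 0.002: back, as it starts; 0.028: fully home, its two tines (64 to 70 mm above the worktop, 16 mm apart, rounded noses) either side of the knob bar's tail, which then cannot turn. The tines pass only with the pointer near the mark. Slides against 1.5 N, stays where left.
- cap: White ribbed push-and-turn cap with blue arrows on top; 52 mm across, 28 high, about 50 g. Origin: centre of its lower edge, z up. Locked: origin 16 mm below the neck rim, x axis within 0.05 rad of station x. It turns only when pressed by over 3 mm (4 to 5 is best), anticlockwise from above; it is free to rise after 40 to 80 degrees (60 is best), stop at about 85. Clears the neck after 14 mm.
- mouth (a point): Centre of the bottle's rim, 120 mm above the worktop, on the bottle axis; axes as the station's. Neck 30 mm across, 39 over its lugs. A spring in the cap rests on this rim: about 4 N when locked, 9 N pressed by 4 mm, 12 N at the hard stop 6 mm down; locked, the cap's top is 12 mm above the rim. The shoulder is 27 mm below the rim.
- reagent_bottle: Reagent bottle with a white label and a blue screw cap, 56 x 56 x 105. Origin: centre of its underside. A bystander: leave it alone.
- small_beaker: Empty clear glass beaker, 54 x 56 x 71. Origin: centre of its underside. A bystander: leave it alone.
- timer: White lab timer with red and grey buttons, lying flat, 66 x 62 x 18. Origin: centre of its underside. A bystander: leave it alone.
- vial_a: Clear vial with black cap, 27 across, 52 high. Origin: centre of its underside. A bystander: leave it alone.
- vial_b: Brown vial with black cap, 27 across, 52 high. Origin: centre of its underside. A bystander: leave it alone.
- conical_tube: Conical centrifuge tube with blue cap, lying, 115 x 34 x 34. Origin: centre of its underside. A bystander: leave it alone.
- label_tape: Roll of yellow tape lying flat, 62 across, 18 high. Origin: centre of its underside. A bystander: leave it alone.
- centrifuge: White bench centrifuge with its round lid standing open, fixed on the right of the worktop, 210 x 200 mm on plan; with the lid it is about 250 mm high. Origin: centre of its underside. Not part of the job: reach the station over it (fingertips above about 0.3 m) or round it.
Mind the look-alikes: they are no part of the job. What is meant by the cap is not pink, purple or turquoise, and is the smaller of those in its own colour.

How it is judged (in metres and radians):
On the way, in this order (a step that is already met when the one before it is completed fails the run):
1. the knob's pointer is set to the green mark (within 0.13 rad) while the lock is still back (value of joint knob between -0.13 and 0.13 rad and value of joint lock below 0.006 m), for 0.2 s.
2. the lock is slid fully home (at least 24 of 28 mm) with the knob still at the mark (value of joint knob between -0.13 and 0.13 rad and value of joint lock above 0.024 m), for 0.2 s.
3. the cap is pressed down at least 3 mm (z of cap in the frame of mouth below -0.019 m and value of joint lock above 0.024 m), for 0.02 s.
4. the cap, still down on the neck, is twisted at least 30 degrees (z of cap in the frame of mouth below -0.008 m and angle between the x axis of cap and the x axis of station, either way round above 0.53 rad), for 0.02 s.
At the end, for the whole second after the job is handed in: Knob within 0.13 rad of the green mark, lock at least 24 mm of 28 mm home; the cap held in the fingers, touching nothing of the station, its lower edge 25 to 90 mm above the neck rim, its axis within 25 mm of the bottle's axis, tilted less than 0.25 rad and still (all of step 2 and z of cap in the frame of mouth between 0.025 and 0.09 m and horizontal distance between cap and mouth below 0.025 m and angle between cap's own z axis and vertical below 0.25 rad and contact force between the fingers and cap above 2 N and contact force between cap and station below 0.1 N and linear speed of cap below 0.03 m/s); the arm keeps its last pose, push and grip.
It fails at once if the cap is wrenched or rammed (more than 100 N between cap and bottle) (contact force between cap and station above 100 N).
It fails at once if a bystander is moved more than 3 cm (distance of any of reagent_bottle, small_beaker, timer, vial_a, vial_b, conical_tube, label_tape from where it was at the start of the episode above 0.03 m).
It also fails if it takes over 61 s, if anything falls off the work surface, if the arm or the gripper's body presses on something with over 40 N, if the wrist force passes 120 N, or if a joint passes its speed limit or range.

### The arm

A 6-joint arm with a two-finger parallel gripper is mounted at the origin on a cart in front of the work surface, level with it; the furniture and walls round the work are solid. World frame = base frame: x ahead of the robot, y to its left, z up, the work surface at z = 0. Lengths are in m, angles in degrees, forces in N, time in s.
With the tool pointing down it reaches from about 0.275 to 0.85 m from the base axis. Payload 19 kg.
Tool frame: the origin (TCP) lies on the centre line of the jaws, within the pads' length; the fingertips stand 11 mm ahead of it and the grasp point (between the pads) lies 8 mm behind it (bot.tcp_to_tips is the distance from the TCP to the fingertips, in m); z points along the fingers, y is the line along which they close (so a half turn about z gives the same grasp; the last joint's range is limited). The gripper opens to 85 mm and grips with 20 to 120 N. Pads are 22 mm wide; open, the fingers measure 114 mm over their backs; the gripper's body (76 mm by 85 mm) begins 54 mm behind the grasp point. The pads swing forward as they close: fully open they stand 13 mm farther back than shut.
Start: joints at [60.275, 8.623, 82.357, -0, 89.026, -7.678], TCP at [0.216, 0.533, 0.242] pointing down, gripper open.
Joint ranges: [-160.23, 160.23], [-39.13, 120.54], [6.94, 153.29], [-79.49, 259.48], [9.18, 160.14], [-161.06, 161.06]. Speed limits (degrees/s): [108.29, 108.29, 127.2, 172.46, 172.46, 172.46].

### API

Orientations are given as a 3x3 rotation matrix whose columns are the frame's x, y, z axes.
In Python, from bench import bot gives the robot as it stands.
- The arm moves only by the shell command python3 -m jog 'ROWS' [FORCE]. ROWS is JSON, one flat list of numbers, 7 for each row, row after row: the turn, a rotation vector about the tool's x, y, z in degrees, then the shift along the tool's x, y, z in cm, then the opening, from 0 (shut) to 1 (fully open). A call has 1 to 20 rows; each row is the pose to reach, as a shift and turn from the pose commanded when the call began, along the tool's axes at that moment; what a row does not reach only later rows make up. A row lasts 1/10 s, in which the tool goes at most 50 mm and 8.59 degrees, less where a joint would pass 70% of its speed; a pose out of reach is approached as far as the arm can. A call with a gripper value outside its range is refused whole. The fingers move at their own pace and stop on an object; FORCE is the grip in N (left out, the last holds). Time passes only in rows, so rows that repeat a pose let the fingers close. It gives the time, the measured TCP pose, the force, the opening and the grip force at its end, in the units of the state.
- bot.read_state(): the state, without advancing time (a new reading comes with each control period).
- bot.snapshot(name): name is "scene" or "top"; returns a dict with "pixels" (400x640x3 uint8, red, green, blue), "vertical_fov" (degrees; the focal length in pixels is half the picture's height over the tangent of half this angle, whatever the lens; pixels are square), "cx", "cy" (the principal point, pixels), "pose" (4x4, takes a point from camera to world coordinates). Camera axes: x right, y down, z forward; pixel columns grow to the right and rows downward; lengths in m; the calibration is good to about 2 mm. A picture is of the moment at which its call begins. There is no depth.
- bot.job_done(): hands the job in; it is judged then, once.
The state is a dict: "clock": time; "qpos": joint angles; "qd": joint speeds; "effort": joint torques, N m; "ee_pos": TCP position; "tcp_rot": TCP orientation; "force": force on the tool from outside, world axes, zero at the start; "torque": the same for the moment, N m; "finger_gap": opening from 0.0 (shut) to 1.0 (fully open); "grasp_force": force on a finger pad.
Only numpy, scipy, OpenCV 4.12 (cv2) and the standard library are available. Lean on these libraries where they do the work, as an engineer would, in place of code of your own. Each camera call takes 0.05 s, during which the arm holds its last target. There are 200 camera calls.

## Working session

There is one attempt and no reset: what is moved stays moved. The work goes in short steps, Python scripts to look and compute and a shell command to move; the robot and the scene stay as the last step left them, time stands still between calls to the robot, and variables do not carry over. Pictures are saved under pics/ and viewed, at most 10 in all, crops included, and the job is handed in when it is done.

```bash
ls; mkdir -p pics; python3 - <<'E'
from bench import bot
import cv2,numpy as np
for n in("scene","top"):
    s=bot.snapshot(n); cv2.imwrite(f"pics/{n}0.png",s["pixels"][:,:,::-1]); print(n,s["vertical_fov"],s["cx"],s["cy"],np.round(s["pose"],4).tolist())
st=bot.read_state(); print(st)
E
```

```text
pics
scene 50.14613549285557 320.05598453440405 198.68842042842647 [[-0.8019, -0.3468, 0.4865, -0.1274], [-0.5972, 0.4431, -0.6686, 1.0481], [0.0163, -0.8267, -0.5624, 0.8203], [0.0, 0.0, 0.0, 1.0]]
top 51.66243096109886 320.483335570242 194.8152791982744 [[-0.017, -0.9977, 0.0662, 0.4589], [-0.9998, 0.0166, -0.0054, 0.1809], [0.0043, -0.0662, -0.9978, 1.2211], [0.0, 0.0, 0.0, 1.0]]
{'clock': 0.1, 'qpos': array([ 6.02749887e+01,  8.64726966e+00,  8.23884425e+01,  1.49430921e-04,
        8.90262533e+01, -7.67841538e+00]), 'qd': array([ 0.00938144, -0.01539228, -0.09490621,  0.03002421,  0.01850715,
        0.11515564]), 'effort': array([ 5.19704059e-03, -7.14383340e+01, -5.71792996e+01, -1.41262612e-04,
        7.30605490e-03,  5.30628017e-05]), 'ee_pos': array([0.2157529 , 0.53276273, 0.24175169]), 'tcp_rot': array([[-9.26878842e-01,  3.75360257e-01, -5.38513785e-04],
       [ 3.75360615e-01,  9.26878379e-01, -9.37899128e-04],
       [ 1.47086726e-04, -1.07145572e-03, -9.99999415e-01]]), 'force': array([ 0.55782955, -0.31062673, -0.04719638]), 'torque': array([ 0.05053145, -0.05007044, -0.01037621]), 'grasp_force': 0.0, 'finger_gap': 1.0010465681786394}
```

View pics/scene0.png

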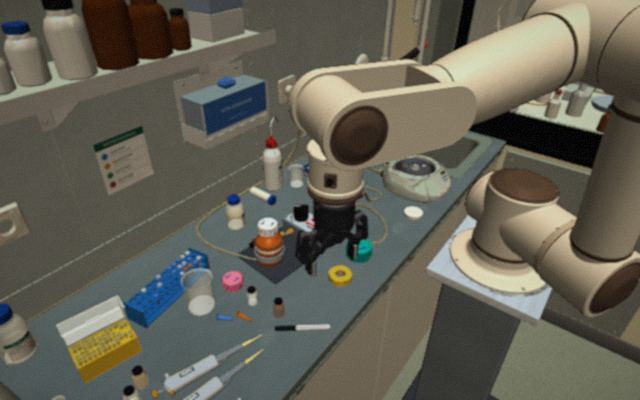

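View pics/top0.png

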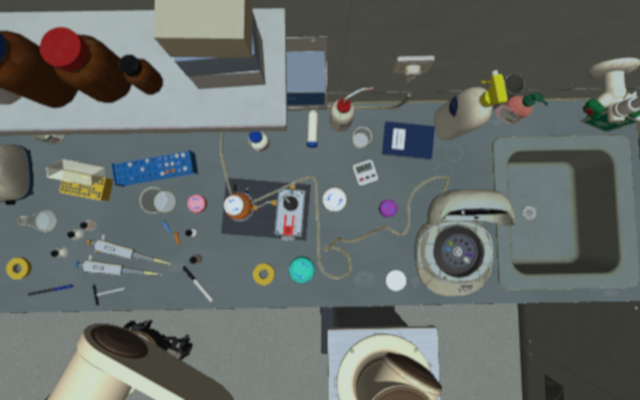

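The scene view shows the station in the middle: amber bottle with white cap at (267,230), with the gripper hiding the regulator. The top view shows the plate at about (265,208).

Things that could be taken for the cap, in the top view:
- white cap on the amber bottle (235,205)
- loose white cap with blue (334,200)
- white disc (396,280)
- pink (197,203)
- purple (388,208)
- turquoise (301,270)

I choose the one on the amber bottle. A close crop will check this, along with the first measurement.

```bash
cat > h.py <<'E'
from bench import bot
import cv2,numpy as np
def ray(s,u,v):
    f=200/np.tan(np.radians(s["vertical_fov"]/2)); P=np.array(s["pose"])
    d=P[:3,:3]@np.array([(u-s["cx"])/f,(v-s["cy"])/f,1]); return P[:3,3],d
def onz(s,u,v,z):
    o,d=ray(s,u,v); return (o+d*(z-o[2])/d[2])
def proj(s,p):
    f=200/np.tan(np.radians(s["vertical_fov"]/2)); P=np.array(s["pose"]); c=P[:3,:3].T@(np.array(p)-P[:3,3])
    return np.array([s["cx"]+f*c[0]/c[2],s["cy"]+f*c[1]/c[2]])
E
python3 - <<'E'
from h import *
s=bot.snapshot("top"); im=s["pixels"]; hsv=cv2.cvtColor(im,cv2.COLOR_RGB2HSV)
x0,y0,x1,y1=195,165,355,265
c=cv2.resize(im[y0:y1,x0:x1],None,fx=5,fy=5,interpolation=cv2.INTER_CUBIC)
cv2.imwrite("pics/crop1.png",c[:,:,::-1])
win=np.zeros(im.shape[:2],np.uint8); win[172:245,218:315]=1
dark=((hsv[...,2]<75)&(win>0)).astype(np.uint8)
dark=cv2.morphologyEx(dark,cv2.MORPH_OPEN,np.ones((3,3)))
pts=np.argwhere(dark)[:,::-1].astype(np.float32)
r=cv2.minAreaRect(pts); print("plate",r,[onz(s,*p,0.008).round(4).tolist() for p in cv2.boxPoints(r)])
def cent(m,name,z):
    n,l,st,ce=cv2.connectedComponentsWithStats((m&(win>0)).astype(np.uint8))
    for i in range(1,n):
        if st[i,4]>5: print(name,st[i].tolist(),ce[i].round(2),onz(s,*ce[i],z).round(4))
H,S,V=hsv[...,0],hsv[...,1],hsv[...,2]
cent((S<50)&(V>190),"white",.132)
cent(((H<6)|(H>174))&(S>140)&(V>120),"red",.0895)
cent((H>40)&(H<85)&(S>80)&(V>60),"green",.0605)
E
```

```text
plate ((265.4564514160156, 208.53701782226562), (83.9676742553711, 54.49683380126953), 4.635463714599609) [[0.4344, 0.4656, 0.008], [0.5937, 0.4524, 0.008], [0.5696, 0.2061, 0.008], [0.4105, 0.2214, 0.008]]
white [297, 192, 3, 3, 6] [298.33 192.67] [0.5378 0.2333 0.132 ]
white [288, 195, 14, 36, 156] [296.46 214.53] [0.4802 0.239  0.132 ]
white [225, 196, 17, 18, 218] [233.11 204.9 ] [0.5083 0.4056 0.132 ]
white [278, 203, 9, 29, 96] [280.45 215.79] [0.4776 0.2812 0.132 ]
red [284, 225, 9, 10, 74] [287.72 229.82] [0.4397 0.2657 0.0895]
```

View pics/crop1.png

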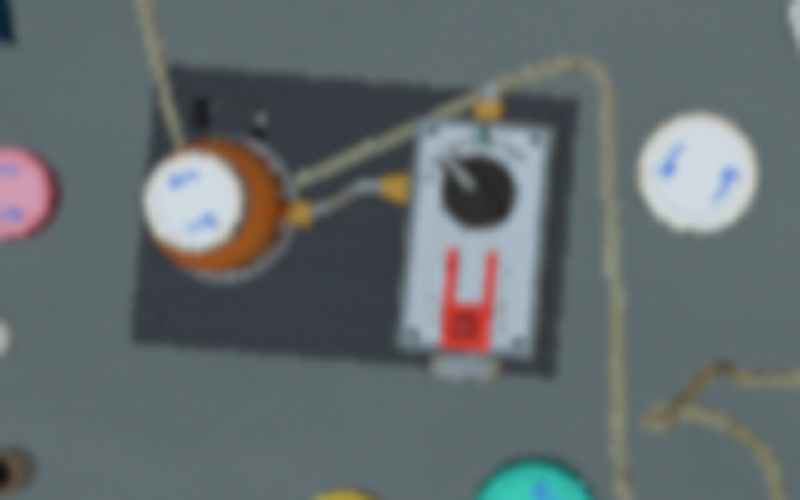

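The crop shows the chosen cap on the amber bottle at crop (193,200), which is (233.6,205) in the picture. It is about 20 px across even though it stands higher; the loose white one at crop (697,173) is about 24 px, so my choice is the smaller white one. The knob is at crop (478,190) with its pointer up-left at (447,160). The green mark is at (484,132) and the red tab at (467,322).

```bash
cat >> h.py <<'E'
from scipy.spatial.transform import Rotation as Ro
def yawR(a): # tool pointing down, tool y at world yaw a (deg)
    y=np.array([np.cos(np.radians(a)),np.sin(np.radians(a)),0]); z=np.array([0,0,-1.]); return np.c_[np.cross(y,z),y,z]
def go(pos,a):
    st=bot.read_state(); R=np.array(st["tcp_rot"]); print("shift cm",(R.T@(np.array(pos)-st["ee_pos"])*100).round(2),"turn",Ro.from_matrix(R.T@yawR(a)).as_rotvec(degrees=True).round(1))
E
python3 - <<'E'
from h import *
s=bot.snapshot("top"); im=s["pixels"]; hsv=cv2.cvtColor(im,cv2.COLOR_RGB2HSV).astype(int)
V=hsv[...,2]; S=hsv[...,1]; H=hsv[...,0]
k=np.zeros(V.shape,np.uint8); k[185:242,272:310]=1
# housing: light or red or knob -> not plate/green-grey bench; brightness threshold
m=((V>140)&(k>0)).astype(np.uint8)|((((H<6)|(H>174))&(S>140))&(k>0)).astype(np.uint8)
m=cv2.morphologyEx(m,cv2.MORPH_OPEN,np.ones((5,5)))
cs,_=cv2.findContours(m,cv2.RETR_EXTERNAL,cv2.CHAIN_APPROX_NONE); c=max(cs,key=cv2.contourArea)
r=cv2.minAreaRect(c); print("housing",r,[onz(s,*p,.0605).round(4).tolist() for p in cv2.boxPoints(r)])
kk=((V<75)).astype(np.uint8); w=np.zeros_like(kk); w[194:214,281:301]=1; kk&=w
(n,l,st,ce)=cv2.connectedComponentsWithStats(kk)
for i in range(1,n):
    if st[i,4]>30: print("knob",st[i],ce[i],onz(s,*ce[i],.063).round(4),onz(s,*ce[i],.1045).round(4))
a=onz(s,284.4,197,.1045);b=onz(s,289.4,202.4,.1045);print("pointer dir",np.degrees(np.arctan2(*(a-b)[[1,0]])),a,b)
print("tab",onz(s,288.4,229.6,.0895))
yaw=np.radians(-5.1);C=np.array([.502,.3364]);R=np.array([[np.cos(yaw),-np.sin(yaw)],[np.sin(yaw),np.cos(yaw)]])
for nm,p,z in(("knobtop",(.02,-.075),.1045),("mark",(.06,-.075),.0605),("captop",(0,.07),.132)):
    q=C+R@np.array(p); print(nm,q.round(4),proj(s,[*q,z]).round(1))
go([.515,.26,.16],130)
E
```

```text
housing ((289.49591064453125, 212.54507446289062), (25.350006103515625, 44.99626541137695), 5.194429397583008) [[0.4288, 0.304, 0.0605], [0.5543, 0.2913, 0.0605], [0.5466, 0.2203, 0.0605], [0.4212, 0.2335, 0.0605]]
knob [284 197  13  13 120] [290.56666667 203.33333333] [0.5132 0.2588 0.063 ] [0.5112 0.2561 0.1045]
pointer dir 41.94780671661193 [0.52866424 0.27252581 0.1045    ] [0.51380861 0.25917422 0.1045    ]
tab [0.4403005  0.26384344 0.0895    ]
knobtop [0.5153 0.2599] [289.1 201.9]
mark [0.5551 0.2564] [291.3 188.5]
captop [0.5082 0.4061] [232.9 205. ]
shift cm [-37.98 -14.05   8.2 ] turn [ -0.  -0. -62.]
```

```bash
python3 -m jog '[0,0,-64,-38,-14,3,1, 0,0,-64,-38,-14,3,1, 0,0,-64,-38,-14,3,1, 0,0,-64,-38,-14,3,1, 0,0,-64,-38,-14,3,1, 0,0,-64,-38,-14,3,1, 0,0,-64,-38,-14,3,1, 0,0,-64,-38,-14,3,1, 0,0,-64,-38,-14,3,1, 0,0,-64,-38,-14,3,1, 0,0,-64,-38,-14,3,1, 0,0,-64,-38,-14,5,1, 0,0,-64,-38,-14,5,1, 0,0,-64,-38,-14,5,1]' 25
python3 - <<'E'
from h import *
s=bot.snapshot("scene");im=s["pixels"];cv2.imwrite("pics/s1.png",cv2.resize(im[170:300,200:400],None,fx=4,fy=4,interpolation=cv2.INTER_CUBIC)[:,:,::-1])
print(bot.tcp_to_tips); go([.515,.26,.089],132)
E
```

```text
clock: 1.6
ee_pos: [0.5147, 0.2613, 0.1927]
tcp_rot: [[-0.743, -0.669, -0.0], [-0.669, 0.743, -0.0], [0.0, 0.0, -1.0]]
force: [0.0, 0.3, 0.5]
finger_gap: 0.995
grasp_force: 0.0
0.011
shift cm [ 0.1  -0.09 10.41] turn [-0.  0.  0.]
```

View pics/s1.png

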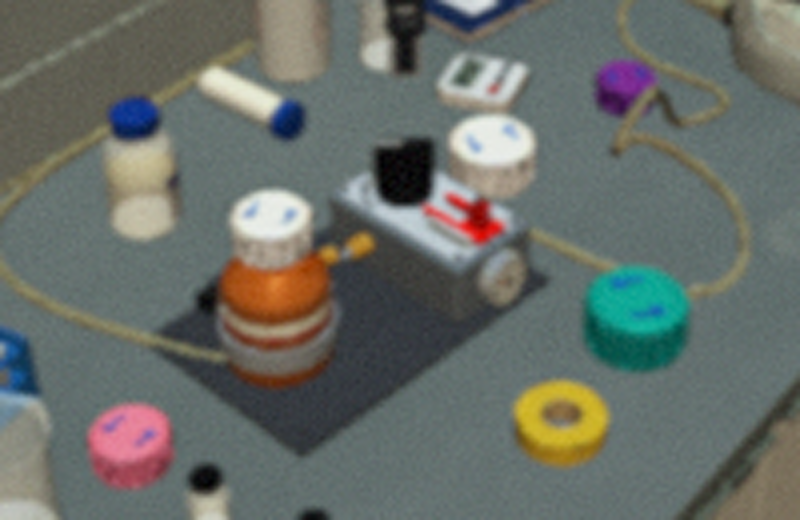

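The scene crop shows the cap top at crop (272,215), the knob bar's top at (404,148) and the red tab's top at (481,202). Nothing is blocking them. I'll cast these rays as a cross-check.

```bash
python3 - <<'E'
from h import *
s=bot.snapshot("scene")
for n,u,v,z in(("cap",272,214,.132),("knob",404,146,.1045),("tab",481,201,.0895)): print(n,onz(s,200+u/4,170+v/4,z).round(4))
E
```

```text
cap [0.5066 0.4072 0.132 ]
knob [0.5113 0.2634 0.1045]
tab [0.4396 0.266  0.0895]
```

```bash
python3 -m jog '[0,0,0,0.1,-0.1,4,1, 0,0,0,0.1,-0.1,7,1, 0,0,0,0.1,-0.1,9,1, 0,0,0,0.1,-0.1,10.4,1, 0,0,0,0.1,-0.1,10.4,1]'
```

```text
clock: 2.2
ee_pos: [0.5149, 0.2591, 0.0873]
tcp_rot: [[-0.744, -0.669, -0.002], [-0.669, 0.744, -0.001], [0.002, 0.001, -1.0]]
force: [1.0, -0.5, -0.9]
finger_gap: 1.0
grasp_force: 0.0
```

```bash
python3 -m jog '[0,0,0,0,0,0,0, 0,0,0,0,0,0,0, 0,0,0,0,0,0,0, 0,0,0,0,0,0,0, 0,0,0,0,0,0,0, 0,0,0,0,0,0,0, 0,0,0,0,0,0,0, 0,0,0,0,0,0,0]' 25; python3 -c "
from bench import bot
print(bot.read_state()['torque'])"
```

```text
clock: 3.0
ee_pos: [0.5161, 0.2587, 0.0889]
tcp_rot: [[-0.744, -0.668, 0.001], [-0.668, 0.744, -0.001], [-0.001, -0.001, -1.0]]
force: [3.2, -5.1, 3.0]
finger_gap: 0.134
grasp_force: 28.2
[-0.77784729 -0.45059464 -0.03337695]
```

```bash
python3 -m jog '[0,0,7,0,-0.1,0,0, 0,0,14,0,-0.1,0,0, 0,0,21,0,-0.1,0,0, 0,0,28,0,-0.1,0,0, 0,0,35,0,-0.1,0,0, 0,0,42,0,-0.1,0,0, 0,0,47,0,-0.1,0,0, 0,0,47,0,-0.1,0,0, 0,0,47,0,-0.1,0,0, 0,0,47,0,-0.1,0,0]'; python3 -c "
from h import *
st=bot.read_state();print(st['torque'],np.degrees(np.arctan2(st['tcp_rot'][1,1],st['tcp_rot'][0,1])))"
```

```text
clock: 4.0
ee_pos: [0.5163, 0.2584, 0.0888]
tcp_rot: [[-0.996, 0.085, 0.001], [0.085, 0.996, 0.0], [-0.001, 0.0, -1.0]]
force: [-0.9, -1.4, 6.0]
finger_gap: 0.134
grasp_force: 28.7
[-0.03619328  0.1974179  -0.09490017] 85.11525558820423
```

```bash
python3 -m jog '[0,0,0,0,0,0,0.4, 0,0,0,0,0,0,0.6, 0,0,0,0,0,0,0.6, 0,0,0,0,0,-3,0.6, 0,0,0,0,0,-6,0.6, 0,0,0,-7,0,-10,0.3, 0,0,0,2,0,-10,0.1, 0,0,0,8,0,-10,0, 0,0,0,14,0,-10,0, 0,0,0,18,0,-10,0, 0,0,0,18,0,-10,0, 0,0,0,18,0,-10,0]'
python3 - <<'E'
from h import *
o=[]
for n,(x,y,w,h) in(("scene",(270,185,80,60)),("top",(260,180,60,60))):
    s=bot.snapshot(n);o.append(cv2.resize(s["pixels"][y:y+h,x:x+w],(int(w*400/h*1.0),400),interpolation=cv2.INTER_CUBIC)[:,:,::-1])
o[0]=cv2.resize(o[0],(400,400)); cv2.imwrite("pics/k2.png",np.hstack(o))
E
```

```text
clock: 5.2
ee_pos: [0.3343, 0.2745, 0.1887]
tcp_rot: [[-0.996, 0.085, 0.001], [0.085, 0.996, 0.001], [-0.0, 0.001, -1.0]]
force: [0.8, -0.0, -0.7]
finger_gap: -0.0
grasp_force: 0.0
```

View pics/k2.png

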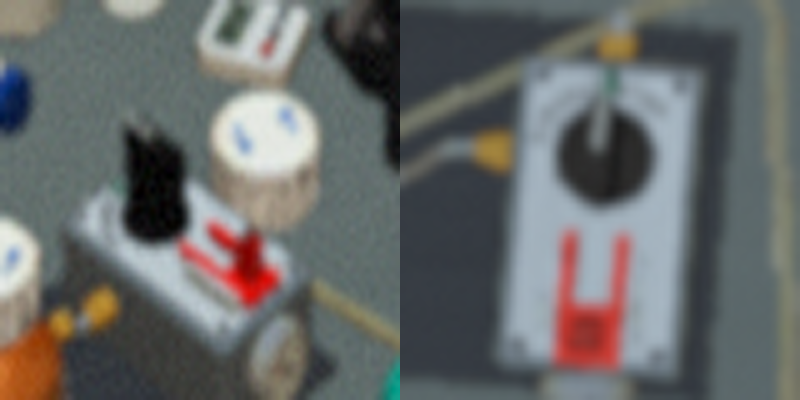

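The pointer now lies on the green mark: top crop (598,150) to (605,95), mark at (612,80). The lock is still back, with its tab at (588,335). The fingers are shut, so next I come down behind the tab and push.

```bash
python3 -m jog '[0,0,0,-3,0,3,0, 0,0,0,-6,0,6,0, 0,0,0,-6.6,0,9,0, 0,0,0,-6.6,0,10.4,0, 0,0,0,-6.6,0,10.4,0, 0,0,0,-7.5,0,10.4,0, 0,0,0,-8.5,0,10.4,0, 0,0,0,-9,0,10.4,0, 0,0,0,-9.5,0,10.4,0, 0,0,0,-10,0,10.4,0, 0,0,0,-10.3,0,10.4,0, 0,0,0,-10.6,0,10.4,0, 0,0,0,-10.9,0,10.4,0, 0,0,0,-10.9,0,10.4,0]'
```

```text
clock: 6.7
ee_pos: [0.4457, 0.2646, 0.0843]
tcp_rot: [[-0.996, 0.088, 0.0], [0.088, 0.996, -0.0], [-0.0, -0.0, -1.0]]
force: [0.7, -0.8, -0.8]
finger_gap: 0.003
grasp_force: 0.0
```

```bash
python3 -m jog '[0,0,0,-0.3,0,0,0, 0,0,0,-0.5,0,0,0, 0,0,0,-0.5,0,0,0]'; python3 -m jog '[0,0,0,-0.2,0,0,0, 0,0,0,-0.3,0,0,0, 0,0,0,-0.3,0,0,0]'; python3 - <<'E'
from h import *
s=bot.snapshot("scene");H,S,V=cv2.split(cv2.cvtColor(s["pixels"],cv2.COLOR_RGB2HSV))
m=((H<8)|(H>172))&(S>140)&(V>70); m[:205]=0;m[245:]=0;m[:,:285]=0;m[:,345:]=0
n,l,st,ce=cv2.connectedComponentsWithStats(m.astype(np.uint8)); print(st[1:].tolist(),ce[1:])
x,y,w,h=270,175,100,75
cv2.imwrite("pics/k3.png",cv2.resize(s["pixels"][y:y+h,x:x+w],None,fx=6,fy=6,interpolation=cv2.INTER_CUBIC)[:,:,::-1])
E
```

```text
clock: 7.0
ee_pos: [0.4495, 0.2642, 0.0841]
tcp_rot: [[-0.996, 0.088, -0.002], [0.088, 0.996, -0.0], [0.002, -0.0, -1.0]]
force: [-11.2, 0.5, 4.9]
finger_gap: 0.004
grasp_force: 5.2
clock: 7.3
ee_pos: [0.4498, 0.2642, 0.0837]
tcp_rot: [[-0.996, 0.087, -0.008], [0.087, 0.996, -0.0], [0.008, -0.001, -1.0]]
force: [-35.3, 3.4, 17.3]
finger_gap: -0.0
grasp_force: 17.6
[[299, 216, 17, 10, 76]] [[307.48684211 220.22368421]]
```

A firm stop came at the predicted full travel (TCP x 0.45). I'll back off, rise and check with a picture.

```bash
python3 -m jog '[0,0,0,1.5,0,0,0, 0,0,0,3,0,0,0, 0,0,0,5,0,0,0, 0,0,0,6,0,-5,0, 0,0,0,6,0,-10,0.5, 0,0,0,6,5,-12,1, 0,0,0,6,5,-12,1, 0,0,0,6,5,-12,1]'; python3 - <<'E'
from h import *
o=[]
for n,(x,y,w,h) in(("scene",(255,180,80,60)),("top",(210,180,90,60))):
    s=bot.snapshot(n);o.append(cv2.resize(s["pixels"][y:y+h,x:x+w],(400,400 if n=="scene" else 300),interpolation=cv2.INTER_CUBIC)[:,:,::-1])
    H,S,V=cv2.split(cv2.cvtColor(s["pixels"],cv2.COLOR_RGB2HSV))
    if n=="top":
        m=(S<60)&(V>170);m[:190]=0;m[222:]=0;m[:,:218]=0;m[:,250:]=0
    else:
        m=(S<60)&(V>150);m[:205]=0;m[240:]=0;m[:,:250]=0;m[:,285:]=0
    k,l,st,ce=cv2.connectedComponentsWithStats(m.astype(np.uint8)); i=1+np.argmax(st[1:,4]); print(n,"cap",st[i],ce[i],onz(s,*ce[i],.132))
o[0]=cv2.resize(o[0],(400,300)); cv2.imwrite("pics/k4.png",np.hstack(o))
E
```

```text
clock: 8.15
ee_pos: [0.3976, 0.3197, 0.2045]
tcp_rot: [[-0.996, 0.086, 0.001], [0.086, 0.996, 0.0], [-0.001, 0.0, -1.0]]
force: [-1.3, 0.7, -0.1]
finger_gap: 0.681
grasp_force: 0.0
scene cap [257 217  21  20 299] [267.34782609 225.85618729] [0.50110382 0.41573711 0.132     ]
top cap [224 196  19  19 252] [233.21428571 204.9047619 ] [0.50832923 0.4053158  0.132     ]
```

View pics/k4.png

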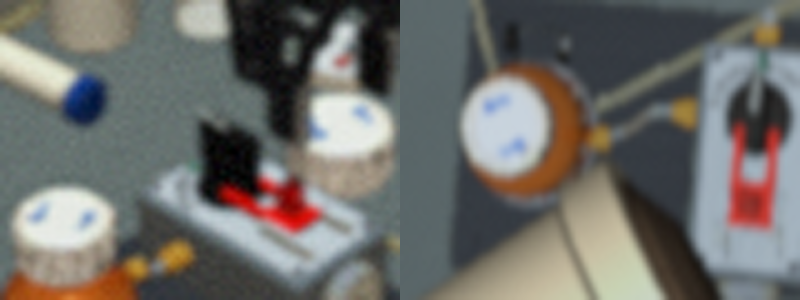

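The lock is home: in the top crop the tines straddle the knob at (755,130), and the pointer is still at the mark. The cap top is at crop (508,125), picture (233.2,204.9). Next is to move over the cap, descend and grip.

```bash
python3 -m jog '[0,0,0,-5,4.5,0,1, 0,0,0,-9,8,0,1, 0,0,0,-10.2,9.5,0,1, 0,0,0,-10.2,9.5,0,1, 0,0,0,-10.2,9.5,3,1, 0,0,0,-10.2,9.5,3,1, 0,0,0,-10.2,9.5,3,1]'; python3 - <<'E'
from h import *
print(np.mean([bot.read_state()["ee_pos"] for _ in range(5)],0)); go([.508,.4055,.109],84.9)
E
```

```text
clock: 8.95
ee_pos: [0.5074, 0.4037, 0.1742]
tcp_rot: [[-0.996, 0.089, -0.001], [0.089, 0.996, -0.001], [0.001, -0.001, -1.0]]
force: [-0.7, -0.1, 0.1]
finger_gap: 0.998
grasp_force: 0.0
[0.5074391  0.40369039 0.1742041 ]
shift cm [-0.05  0.19  6.52] turn [-0.1 -0.1  0. ]
```

```bash
python3 -m jog '[0,0,0,0,0.1,2,1, 0,0,0,0,0.1,4,1, 0,0,0,0,0.1,5.5,1, 0,0,0,0,0.1,6.5,1, 0,0,0,0,0.1,6.5,1, 0,0,0,0,0.1,6.5,1]'; python3 -m jog '[0,0,0,0,0,0,0.6, 0,0,0,0,0,0,0.5, 0,0,0,0,0,0,0.4, 0,0,0,0,0,0,0.4, 0,0,0,0,0,0,0.4, 0,0,0,0,0,0,0.4]' 30;  python3 -c "
from bench import bot
print(bot.read_state()['torque'])"
```

```text
clock: 9.55
ee_pos: [0.5083, 0.4057, 0.1102]
tcp_rot: [[-0.996, 0.088, 0.001], [0.088, 0.996, 0.0], [-0.001, 0.0, -1.0]]
force: [0.5, 0.1, 0.7]
finger_gap: 1.004
grasp_force: 0.0
clock: 10.15
ee_pos: [0.5082, 0.4057, 0.1096]
tcp_rot: [[-0.996, 0.088, 0.001], [0.088, 0.996, 0.0], [-0.001, 0.0, -1.0]]
force: [0.9, 1.0, 3.2]
finger_gap: 0.604
grasp_force: 36.8
[ 0.04707525 -0.2101844   0.01491635]
```

```bash
python3 -m jog '[0,0,0,0,0,0,0.3, 0,0,0,0,0,0,0.3, 0,0,0,0,0,0.15,0.3, 0,0,0,0,0,0.3,0.3, 0,0,0,0,0,0.4,0.3, 0,0,0,0,0,0.45,0.3, 0,0,0,0,0,0.45,0.3, 0,0,0,0,0,0.45,0.3]' 70;  python3 -c "
from bench import bot
print(bot.read_state()['torque'])"
```

```text
clock: 10.95
ee_pos: [0.5082, 0.4057, 0.1053]
tcp_rot: [[-0.996, 0.088, 0.001], [0.088, 0.996, 0.0], [-0.001, 0.0, -1.0]]
force: [0.2, -1.2, 10.1]
finger_gap: 0.592
grasp_force: 74.5
[-0.11486627 -0.0771287   0.01169236]
```

```bash
python3 -m jog '[0,0,-5,0,0,0,0.3, 0,0,-10,0,0,0,0.3, 0,0,-15,0,0,0,0.3, 0,0,-15,0,0,0,0.3]';  python3 -c "
from bench import bot
print(bot.read_state()['torque'])"
```

```text
clock: 11.35
ee_pos: [0.5082, 0.4057, 0.1053]
tcp_rot: [[-0.984, -0.176, 0.001], [-0.176, 0.984, 0.0], [-0.001, 0.0, -1.0]]
force: [0.2, -1.2, 9.3]
finger_gap: 0.597
grasp_force: 74.7
[-0.1384396  -0.02552866  0.01358927]
```

```bash
python3 -m jog '[0,0,-6,0,0,0,0.3, 0,0,-12,0,0,0,0.3, 0,0,-18,0,0,0,0.3, 0,0,-24,0,0,0,0.3, 0,0,-30,0,0,0,0.3, 0,0,-36,0,0,0,0.3, 0,0,-42,0,0,0,0.3, 0,0,-46,0,0,0,0.3, 0,0,-46,0,0,0,0.3, 0,0,-46,0,0,0,0.3]';  python3 -c "
from bench import bot
print(bot.read_state()['torque'])"
```

```text
clock: 12.35
ee_pos: [0.5088, 0.4049, 0.1053]
tcp_rot: [[-0.56, -0.828, 0.001], [-0.828, 0.56, -0.001], [0.0, -0.002, -1.0]]
force: [4.0, -8.5, 8.9]
finger_gap: 0.594
grasp_force: 74.6
[-1.11231044 -0.77254024  0.00666499]
```

```bash
python3 -m jog '[0,0,0,0,0,-0.3,0.3, 0,0,0,0,0,-0.6,0.3, 0,0,0,0,0,-0.9,0.3, 0,0,0,0,0,-1.0,0.3, 0,0,0,0,0,-1.0,0.3]'
```

```text
clock: 12.85
ee_pos: [0.5086, 0.4046, 0.1143]
tcp_rot: [[-0.56, -0.828, 0.0], [-0.828, 0.56, -0.002], [0.001, -0.001, -1.0]]
force: [6.4, -6.1, -0.4]
finger_gap: 0.593
grasp_force: 73.8
```

```bash
python3 -m jog '[0,0,0,0,0,-0.4,0.3, 0,0,0,0,0,-0.8,0.3, 0,0,0,0,0,-1.2,0.3, 0,0,0,0,0,-1.8,0.3, 0,0,0,0,0,-2.6,0.3, 0,0,0,0,0,-3.6,0.3, 0,0,0,0,0,-4.6,0.3, 0,0,0,0,0,-5.5,0.3, 0,0,0,0,0,-6.0,0.3, 0,0,0,0,0,-6.0,0.3, 0,0,0,0,0,-6.0,0.3, 0,0,0,0,0,-6.0,0.3, 0,0,0,0,0,-6.0,0.3]'
python3 - <<'E'
from h import *
o=[]
for n,(x,y,w,h) in(("scene",(220,150,120,120)),("top",(210,160,120,90))):
    s=bot.snapshot(n);o.append(cv2.resize(s["pixels"][y:y+h,x:x+w],(400,400 if n=="scene" else 300),interpolation=cv2.INTER_CUBIC)[:,:,::-1])
o[1]=cv2.copyMakeBorder(o[1],0,100,0,0,cv2.BORDER_CONSTANT); cv2.imwrite("pics/k5.png",np.hstack(o))
E
```

```text
clock: 14.15
ee_pos: [0.5079, 0.4056, 0.1743]
tcp_rot: [[-0.56, -0.829, -0.001], [-0.829, 0.56, -0.0], [0.001, 0.0, -1.0]]
force: [-0.5, -0.5, -0.2]
finger_gap: 0.591
grasp_force: 74.1
```

View pics/k5.png

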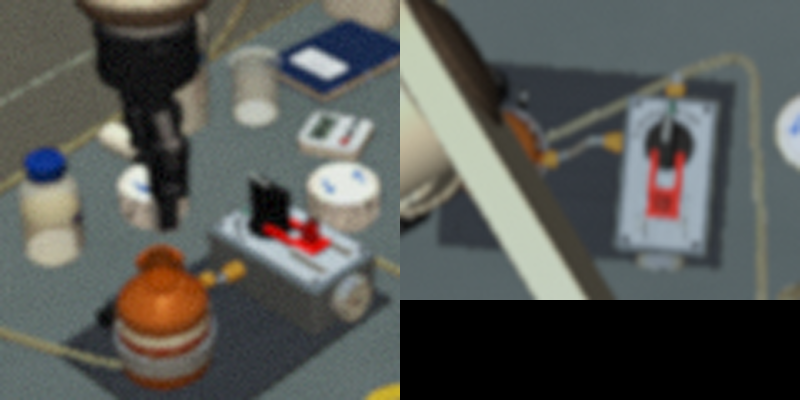

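The open neck shows at scene crop (160,258). The white cap is in the fingers at (150,195), level above it, and the lock is still home at the mark. I'm handing in.

```bash
python3 -c "
from bench import bot
print(bot.job_done())"
```

```text
the job is handed in; nothing more can be done
None
```

I set the knob to the green mark, slid the lock fully home, then opened the bottle and handed in with the cap held level about 5 cm above its mouth; the hand-in gave no pass or fail verdict.

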